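# Proof-load a soldered ring on the bench pull tester

### The job

Proof-test the soldered ring in the pull tester: with the handle still at rest, press the console's keys fully down one at a time, letting each come up again before the next, in the order round, square, bar. Then take the tester's handle by its wooden crossbar with the fingers, pull it out until the bar is level with the blade of the brass marker, not clearly past it at any time, and keep it there: the job finishes with the robot still holding the bar at the mark against the spring. Leave everything else on the bench where it is.

Things in the scene. Friction and masses are not known exactly. Their poses are not given: they have to be found in the camera images.
- tester: Pull tester, fixed: dark base plate 360 x 190 x 15 mm, grey spring housing (100 long, 110 wide, top at 85 mm), anvil, a silver ring hooked between. Stands left or right of the console, turned up to 0.3 rad either way. Origin: on the bench under the middle of the housing's front face, where the handle comes out. +x points from handle to anvil: the handle pulls out along -x; z up
- bar: Crossbar of the bow handle: dark wooden round bar, 14 mm thick, 116 mm long along its y. Origin: its centre, 60 mm above the bench, 45 mm above the base plate; axes as the tester's. Two 8 mm steel rods, 42 mm either side of the centre, carry it out of the housing, so its middle 68 mm is free to take from above. At rest it is 70 mm in front of the housing
- pull (a joint): How far the handle is pulled out (m): 0 at rest, 0.09 at the end of its travel. A spring draws it back: 3 N at rest plus 1 N per 10 mm; it flies home if let go
- marker: Fixed brass marker on the scale rail on the tester's +y edge: saddle 16 x 24 x 14 mm, upright blade 4 mm thick along the pull, 16 mm wide, top 77 mm above the bench, 14 mm beyond the bar's end. Set 35 to 65 mm in front of the resting bar. Origin: on the blade's middle line, 15 mm above the bench; axes as the tester's. The bar's x in this frame is 0 at the mark, positive before it, negative past it
- console: Grey readout console, fixed: 150 x 200 mm, 45 mm tall, with a raised display block along its far side (top at 72 mm). Origin: middle of its underside; z up, -x towards the key side. Three white keys in a row along its y, 60 mm apart, 35 mm towards -x from the origin; which key is in which place varies
- key_round_top (a point): Centre of the top of the round key, 26 mm across; 61 mm above the bench when up, in a black bezel 4 mm high on the console's top. Its axes are parallel to the console's
- key_round (a joint): How far the round key is pressed (m): 0 up, 0.006 fully down; springs back. 1.5 N to start, 5 N fully down
- key_square_top (a point): Centre of the top of the square key, 24 x 24 mm; 61 mm above the bench when up, in a black bezel 4 mm high on the console's top. Its axes are parallel to the console's
- key_square (a joint): How far the square key is pressed (m): 0 up, 0.006 fully down; springs back. 1.5 N to start, 5 N fully down
- key_bar_top (a point): Centre of the top of the narrow bar key, 44 mm long (along the console's x) and 14 mm wide; 61 mm above the bench when up, in a black bezel 4 mm high on the console's top. Its axes are parallel to the console's
- key_bar (a joint): How far the bar key is pressed (m): 0 up, 0.006 fully down; springs back. 1.5 N to start, 5 N fully down
- jar: Bystander: small lidded glass jar, 44 mm wide, 55 mm tall; origin: middle of its underside
- file: Bystander: needle file with wooden handle, 155 mm long, 12 mm thick, lying flat; origin: on its underside, where handle and blade meet
- pliers: Bystander: flat-lying pliers with black grips, 140 mm long, 50 mm wide, 14 mm thick; origin: on its underside, under the pivot
- tape: Bystander: roll of paper tape, 72 mm across, 20 mm tall, lying flat; origin: middle of its underside
- solder_block: Bystander: pale soldering block, 100 x 70 x 22 mm; origin: middle of its underside
- dish: Bystander: white bowl, 84 mm across, 35 mm tall; origin: middle of its underside
- spare_ring: Bystander: brass ring, 23 mm across, 7 mm tall, lying on the tester's base plate beside the barrel housing; origin: middle of its underside

How it is judged:
By the outcome, as a careful person would: the job done as asked, in the order asked, and still so for the second after the job is handed in, while the arm keeps its last pose, push and grip.
It also fails if it takes over 62 s, if anything falls off the work surface, if the arm or the gripper's body presses on something with over 40 N, if the wrist force passes 120 N, or if a joint passes its speed limit or range.

### The arm

A 6-joint arm with a two-finger parallel gripper is mounted at the origin on the work surface. World frame = base frame: x ahead of the robot, y to its left, z up, the work surface at z = 0. Lengths are in mm, angles in rad, forces in N, time in s.
With the tool pointing down it reaches from about 275 to 750 mm from the base axis. Payload 10.2 kg.
Tool frame: the origin (TCP) lies on the front face of the gripper's body, between the roots of the fingers; the fingertips stand 73 mm ahead of it and the grasp point (between the pads) lies 54 mm ahead of it; z points along the fingers, y is the line along which they close (so a half turn about z gives the same grasp; the last joint's range is limited). The gripper opens to 85 mm and grips with 20 to 120 N. Pads are 22 mm wide; open, the fingers measure 114 mm over their backs; the gripper's body (76 mm by 85 mm) begins 54 mm behind the grasp point. The pads swing forward as they close: fully open they stand 13 mm farther back than shut.
Start: joints at [0.965, 0.313, 1.498, -0, 1.331, -0.223], TCP at [196.111, 487.003, 303.894] pointing down, gripper open.
Joint ranges: [-2.94, 2.94], [-0.97, 2.17], [0.19, 2.56], [-1.23, 4.37], [0.02, 3.11], [-2.88, 2.88]. Speed limits (rad/s): [2.39, 2.39, 3.01, 3.14, 3.14, 3.14].

### API

Orientations are given as a unit quaternion [w, x, y, z].
In Python, from rig import * gives the robot as it stands.
- The arm moves only by the tool step_arm, never from a script. Its argument "plan" is a list of rows, each an object with "offset": the shift along the tool's x, y, z in cm, a list of three; "rot": the turn, a rotation vector about the tool's x, y, z in degrees, a list of three; "gripper": the finger opening in cm, from 0 to 8.54. In form: [{"offset": [x, y, z], "rot": [wx, wy, wz], "gripper": gripper}, ...]. A call has 1 to 12 rows; each row is the pose to reach, as a shift and turn from the pose commanded when the call began, along the tool's axes at that moment; what a row does not reach only later rows make up. A row lasts 1/10 s, in which the tool goes at most 50 mm and 8.59 degrees, less where a joint would pass 70% of its speed; a pose out of reach is approached as far as the arm can. A call with a gripper value outside its range is refused whole. The fingers move at their own pace and stop on an object; "squeeze" is the grip in N (left out, the last holds). Time passes only in rows, so rows that repeat a pose let the fingers close. It gives the time, the measured TCP pose, the force, the opening and the grip force at its end, in the units of the state.
- sense(): the state, without advancing time (a new reading comes with each control period).
- capture(name): name is "side" or "top"; returns a dict with "color" (420x560x3 uint8, red, green, blue), "depth" (420x560 float32, mm along the optical axis (not along the pixel's ray), 0 where there is no reading), "vertical_fov" (degrees; the focal length in pixels is half the picture's height over the tangent of half this angle, whatever the lens; pixels are square), "cx", "cy" (the principal point, pixels), "rvec" (rotation vector, rad) and "tvec" (3), from world to camera coordinates, as OpenCV has them. Camera axes: x right, y down, z forward; pixel columns grow to the right and rows downward; lengths in mm; the calibration is good to about 2 mm. A picture is of the moment at which its call begins.
- finish_job(): hands the job in; it is judged then, once.
The state is a dict: "time_s": time; "joints": joint angles; "dq": joint speeds; "tau": joint torques, N m; "eef_pos": TCP position; "ee_rot": TCP orientation; "force": force on the tool from outside, world axes, zero at the start; "wrist_torque": the same for the moment, N m; "grip_width": opening from 0.0 (shut) to 1.0 (fully open); "grip_force": force on a finger pad.
Only numpy, scipy, OpenCV 4.12 (cv2) and the standard library are available. Lean on these libraries where they do the work, as an engineer would, in place of code of your own. Each camera call takes 0.05 s, during which the arm holds its last target. There are 200 camera calls.

## Working session

There is one attempt and no reset: what is moved stays moved. The work goes in short steps, Python scripts to look and compute and a tool call to move; the robot and the scene stay as the last step left them, time stands still between calls to the robot, and variables do not carry over. Pictures are saved under pics/ and viewed, at most 10 in all, crops included, and the job is handed in when it is done.

Besides the shell and the picture viewer there is one more tool, called by a JSON object that holds its "name" and its "arguments", one argument or row to a line. step_arm: Moves the arm, as the interface text tells. Its arguments: {"type":"object","properties":{"plan":{"type":"array"},"squeeze":{"type":"number"}},"required":["plan"]}

```bash
mkdir -p pics
cat > h.py <<'E'
from rig import *
import numpy as np, cv2
def cam(n):
    c=capture(n); c['R']=cv2.Rodrigues(np.array(c['rvec'],float))[0]; c['t']=np.array(c['tvec'],float).ravel()
    c['f']=c['color'].shape[0]/2/np.tan(np.radians(c['vertical_fov'])/2); return c
def ray(c,u,v,z):
    d=c['R'].T@np.array([(u-c['cx'])/c['f'],(v-c['cy'])/c['f'],1]); o=-c['R'].T@c['t']
    return o+d*(z-o[2])/d[2]
def proj(c,p):
    q=c['R']@np.array(p,float)+c['t']; return q[:2]/q[2]*c['f']+[c['cx'],c['cy']]
def cloud(c):
    v,u=np.mgrid[:420,:560]; d=c['depth']
    P=np.stack([(u-c['cx'])/c['f']*d,(v-c['cy'])/c['f']*d,d],-1)
    return (P-c['t'])@c['R']
E
python3 - <<'E'
from h import *
for n in("top","side"):
    c=cam(n); cv2.imwrite(f"pics/{n}0.png",cv2.resize(c['color'][...,::-1],(784,588))); print(n,-c['R'].T@c['t'],c['f'],c['cx'],c['cy'])
    np.savez(f"{n}0.npz",**c)
print(sense())
E
```

```text
top [ 499.06509615   22.93327795 1512.45457819] 419.7483899022417 280.3267515991762 214.924379438473
side [360.08039491 961.01067654 706.92143989] 417.5359779279515 281.6393203376162 202.06404075766812
{'time_s': 0.1, 'joints': array([ 9.64597644e-01,  3.13394090e-01,  1.49834109e+00,  4.42683910e-06,
        1.33100963e+00, -2.23395179e-01]), 'dq': array([ 5.46071402e-04,  3.64238138e-04, -2.63569028e-03, -4.50299666e-04,
        9.92175649e-06,  7.87920287e-05]), 'tau': array([ 2.08446516e-03, -4.12896430e+01, -2.60140693e+01, -1.99125752e-04,
        3.00381871e-03,  5.26411793e-05]), 'eef_pos': array([196.02401528, 486.87734335, 303.399771  ]), 'ee_rot': array([-2.34129856e-04,  1.90235721e-01,  9.81738274e-01, -5.26360489e-04]), 'force': array([ 0.40853461, -0.76366632,  0.59570827]), 'wrist_torque': array([ 0.02329296, -0.01655255,  0.0319151 ]), 'grip_force': 0.0, 'grip_width': 1.003294389171855}
```

View pics/top0.png

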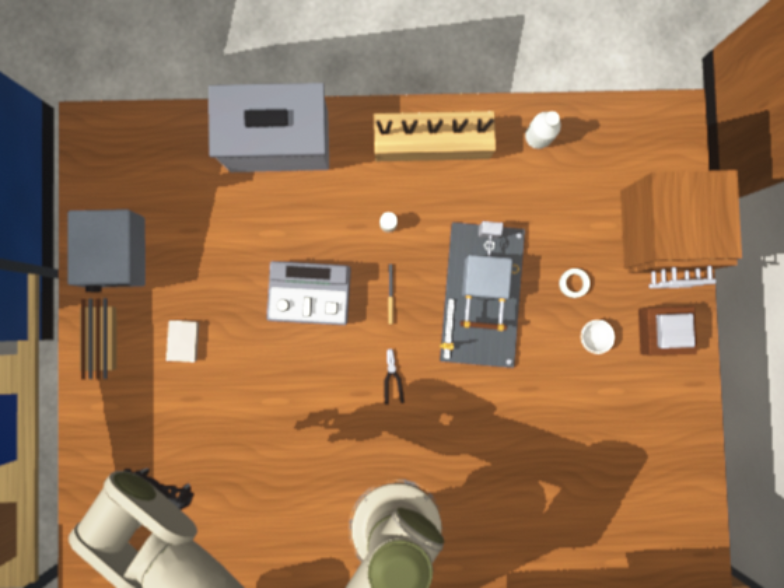

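View pics/side0.png

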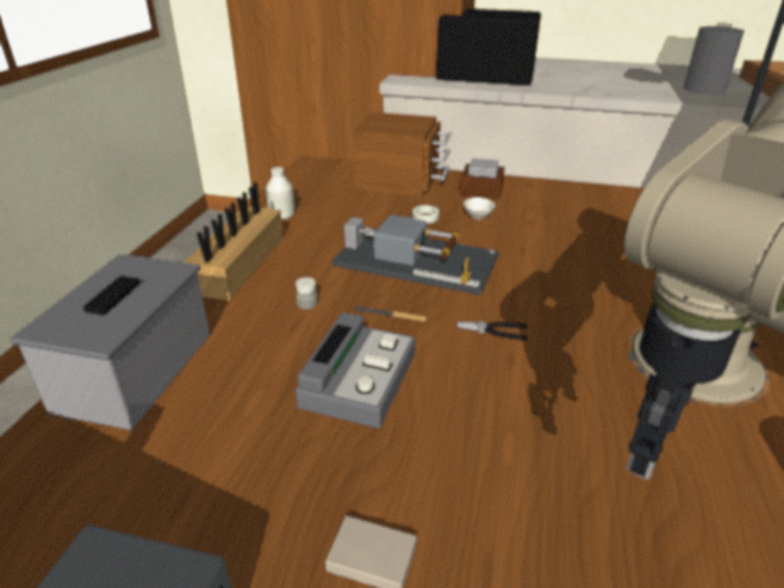

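The top view shows the console keys at (283,306) round, (308,306) bar and (332,308) square. The tester's bar runs from about (467,325) to (501,328), and the brass marker is at (447,345). Next I measure them from colour and depth.

Run:
```python
from h import *
T=dict(np.load('top0.npz')); S=dict(np.load('side0.npz'))
ims=[]
for c,(x0,y0,w,h) in((T,(185,155,200,110)),(S,(200,140,200,110))):
    ims.append(cv2.resize(c['color'][y0:y0+h,x0:x0+w,::-1],None,fx=4,fy=4,interpolation=cv2.INTER_CUBIC)[:300 if c is S else 440])
cv2.imwrite('pics/crop1.png',cv2.resize(ims[0],(800,440)));cv2.imwrite('pics/crop2.png',ims[1])
# keys: white at top, z 61
P=cloud(T); col=T['color'].astype(int)
m=(P[...,2]>52)&(P[...,2]<70)&(col.min(-1)>170)
m=((col.min(-1)>205)&(np.mgrid[:420,:560][1]>185)&(np.mgrid[:420,:560][1]<250)&(np.mgrid[:420,:560][0]>180)&(np.mgrid[:420,:560][0]<235)).astype(np.uint8)
n,_,st,ce=cv2.connectedComponentsWithStats(m)
for i in range(1,n):
    if st[i,4]>15: print('key',ce[i],st[i],ray(T,*ce[i],61).round(1), np.median(P[_==i],0).round(1))
m=((col[...,0]>150)&(col[...,2]<90)&(col[...,0]-col[...,2]>90)).astype(np.uint8); m[:, :305]=0; m[:,385:]=0; m[:195]=0;m[265:]=0
n,l,st,ce=cv2.connectedComponentsWithStats(m)
for i in range(1,n): 
  if st[i,4]>3: print('orange',ce[i],st[i],np.median(P[l==i],0).round(1),ray(T,*ce[i],60).round(1),ray(T,*ce[i],77).round(1))
# housing top
m=((P[...,2]>75)&(P[...,2]<95)).astype(np.uint8); m[:,:310]=0;m[:,385:]=0;m[:150]=0;m[270:]=0
n,l,st,ce=cv2.connectedComponentsWithStats(m)
for i in range(1,n):
  if st[i,4]>100:
    q=P[l==i]; print('hous',st[i],q.mean(0).round(1),cv2.minAreaRect(q[:,:2].astype(np.float32)))
m=((P[...,2]>40)&(P[...,2]<52)).astype(np.uint8); m[:,:185]=0;m[:,255:]=0;m[:180]=0;m[240:]=0
q=P[m>0]; print('cons',q.mean(0),cv2.minAreaRect(q[:,:2].astype(np.float32)))
```

```text
key [218.78127813 217.25472547] [ 192  205   55   26 1111] [567.7 208.4  61. ] [568.3 211.6  45.3]
orange [340.65543735 236.54728132] [ 305  195   80   70 1692] [ 480.5 -147.    -0.9] [ 490.  -211.3   60. ] [ 490.1 -208.5   77. ]
orange [333.         231.41176471] [331 230   5   4  17] [ 509.6 -183.9   65.3] [ 508.4 -185.3   60. ] [ 508.3 -182.8   77. ]
orange [357.22222222 233.5       ] [355 232   5   4  18] [ 499.  -267.9   66.5] [ 499.  -269.2   60. ] [ 499.  -265.8   77. ]
hous [332 182  34  31 926] [ 624.6 -239.9   83.1] ((623.9317626953125, -240.7695770263672), (110.27826690673828, 103.58999633789062), 83.73694610595703)
cons [577.78856698 206.40499598  44.93156978] ((599.468505859375, 205.88851928710938), (198.9749755859375, 149.55230712890625), 85.1293716430664)
```

View pics/crop1.png

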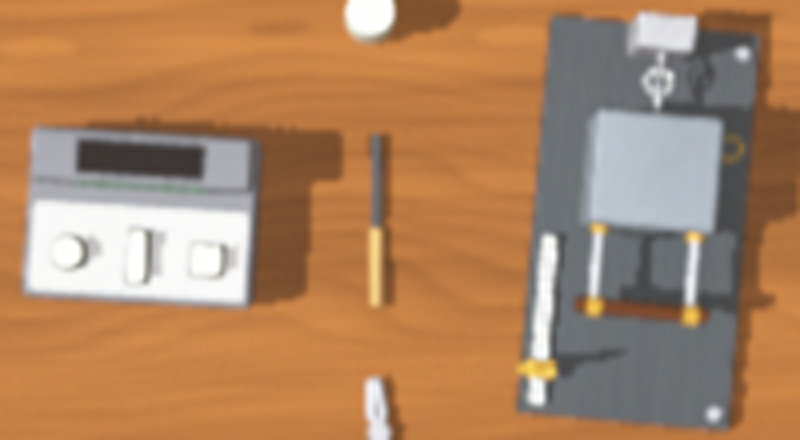

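View pics/crop2.png

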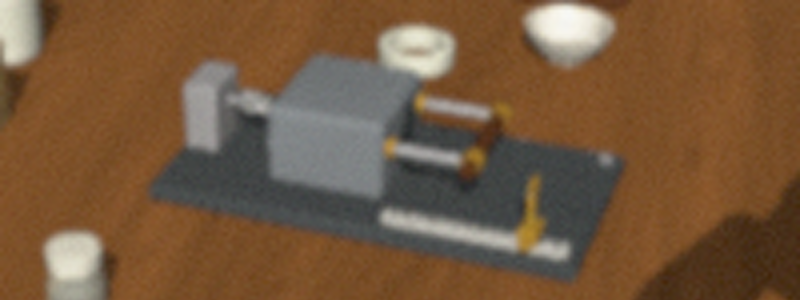

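The crops show round at (70,250), bar at (139,255) and square at (207,260) in the top crop. The gold collars on the bar are at (594,307) and (691,316). The marker is at (537,369) in the top crop, and its blade runs from (533,178) to (530,240) in the side crop.

Run:
```python
from h import *
T=dict(np.load('top0.npz')); S=dict(np.load('side0.npz'))
for n,u,v in(('round',70,250),('bar',139,255),('sq',207,260)): print(n,ray(T,u/4+185-.4,v/4+155-.4,61).round(1))
yaw=np.radians(-6.3); X=np.array([np.cos(yaw),np.sin(yaw)]);Y=np.array([-X[1],X[0]])
bc=np.array([503.9,-227.3])
f=lambda p:((p[:2]-bc)@X,(p[:2]-bc)@Y)
for c,nm,(x0,x1,y0,y1) in((T,'T',(310,330,238,255)),(S,'S',(325,340,180,206)),(T,'Tb',(325,365,228,237)),(S,'Sb',(310,330,164,188))):
    h=cv2.cvtColor(c['color'],cv2.COLOR_RGB2HSV); P=cloud(c)
    m=(h[...,0]>16)&(h[...,0]<32)&(h[...,1]>130)&(h[...,2]>110)
    k=np.zeros_like(m);k[y0:y1,x0:x1]=1; m&=k
    for v in range(y0,y1):
        u=np.nonzero(m[v])[0]
        if len(u):
            print(nm,v,u.min(),u.max(),len(u),'z',P[v,u,2].round(0).tolist()[:6],*[ (np.round(f(ray(c,u.mean(),v,z)),1)) for z in (77,60,29)])
# bar from dark wood depth band, in top
P=cloud(T); q=P[(P[...,2]>52)&(P[...,2]<72)]; t=np.array([f(p) for p in q]); k=(abs(t[:,0])<20)&(abs(t[:,1])<62); t=t[k]
print(len(t),t.mean(0),np.percentile(t,[2,50,98],axis=0), np.degrees(np.polyfit(t[:,1],t[:,0],1)))
P=cloud(S); q=P[(P[...,2]>45)&(P[...,2]<90)]; t=np.array([[*f(p),p[2]] for p in q]); k=(t[:,0]<-20)&(t[:,0]>-80)&(abs(t[:,1]-80)<25); print('side blade',k.sum(),t[k].round(1)[:20])
for n,p in(('bar',[*bc,60]),('coll+',[*(bc+42*Y),60]),('coll-',[*(bc-42*Y),60])): print(n,'side px',proj(S,p),(proj(S,p)-[200,140])*4)
```

```text
round [569.7 265.8  61. ]
bar [563.9 206.6  61. ]
sq [558.  148.1  61. ]
T 245 315 323 6 z [31.0, 30.0, 31.0, 36.0, 36.0, 40.0] [-50.9  90.6] [-51.1  88.7] [-51.5  85.3]
T 246 314 323 10 z [26.0, 36.0, 32.0, 35.0, 45.0, 74.0] [-54.3  90.3] [-54.5  88.5] [-55.   85.1]
T 247 314 323 10 z [28.0, 33.0, 36.0, 40.0, 35.0, 76.0] [-57.7  90.1] [-58.   88.2] [-58.5  84.8]
T 248 315 323 9 z [11.0, 24.0, 30.0, 37.0, 40.0, 36.0] [-60.9  88.1] [-61.3  86.2] [-61.9  82.7]
T 249 322 322 1 z [11.0] [-63.5  77.6] [-63.9  75.6] [-64.5  71.9]
S 184 333 333 1 z [76.0] [-56.6  78.7] [-50.8  49.4] [-40.1  -4.1]
S 185 333 334 2 z [76.0, 74.0] [-59.5  84.1] [-53.7  54.9] [-43.2   1.7]
S 186 332 334 3 z [76.0, 73.0, 70.0] [-59.5  90.5] [-53.7  61.5] [-43.2   8.6]
S 187 332 333 2 z [73.0, 71.0] [-59.5  96.8] [-53.7  68. ] [-43.2  15.4]
S 188 332 333 2 z [69.0, 69.0] [-60.9 102.6] [-55.2  73.9] [-44.7  21.6]
S 189 332 333 2 z [66.0, 64.0] [-62.3 108.3] [-56.6  79.8] [-46.2  27.8]
S 190 332 333 2 z [62.0, 61.0] [-63.7 114. ] [-58.   85.6] [-47.7  33.9]
S 191 332 333 2 z [60.0, 55.0] [-65.1 119.6] [-59.4  91.4] 
[... 2456 characters left out ...]
 [ 18.53139331  55.93315552]] [  0.24919175 176.01195905]
side blade 23 [[-56.4  77.8  76.5]
 [-58.3  71.9  73.7]
 [-57.7  82.8  75.9]
 [-59.8  78.3  73.9]
 [-56.2  89.3  75.7]
 [-58.1  83.5  72.9]
 [-60.   77.5  70. ]
 [-56.6  90.1  72.7]
 [-58.7  85.3  70.5]
 [-60.2  77.2  66.4]
 [-56.8  89.5  69. ]
 [-59.6  88.3  68.9]
 [-57.   89.6  65.5]
 [-59.2  85.2  63.6]
 [-57.4  90.3  62.5]
 [-59.6  86.   60.5]
 [-58.   92.   60. ]
 [-59.3  82.7  55.1]
 [-58.   90.4  55.6]
 [-59.1  80.6  50.3]]
bar side px [321.32172295 174.11482813] [485.28689181 136.45931251]
coll+ side px [317.85937835 180.0896991 ] [471.4375134  160.35879641]
coll- side px [324.61676545 168.42866571] [498.4670618  113.71466283]
```

Measurements agree with the given sizes: collars 84 mm apart, the bar 70 mm from the housing, and the marker about 58 mm in front of the bar. I'll add a helper that turns world targets into tool offsets.

```bash
cat >> h.py <<'E'
from scipy.spatial.transform import Rotation as Ro
def off(target,ref=None,q=None):
    s=sense(); q=s['ee_rot'] if q is None else q; p=s['eef_pos'] if ref is None else ref
    return (Ro.from_quat(q,scalar_first=True).as_matrix().T@(np.array(target)-p)/10).round(2)
E
python3 - <<'E'
from h import *
print(off([569.5,267,160],ref=[196.1,487,303.9])); print(Ro.from_quat(sense()['ee_rot'],scalar_first=True).as_matrix().round(3))
E
```

```text
[-42.86  -6.44  14.39]
[[-0.928  0.374 -0.001]
 [ 0.374  0.928 -0.001]
 [ 0.    -0.001 -1.   ]]
```

{"name": "step_arm", "arguments": {
  "plan": [
    {"offset": [-42.9,-6.4,6],"rot": [0,0,74.4],"gripper": 0},
    {"offset": [-42.9,-6.4,6],"rot": [0,0,74.4],"gripper": 0},
    {"offset": [-42.9,-6.4,6],"rot": [0,0,74.4],"gripper": 0},
    {"offset": [-42.9,-6.4,6],"rot": [0,0,74.4],"gripper": 0},
    {"offset": [-42.9,-6.4,6],"rot": [0,0,74.4],"gripper": 0},
    {"offset": [-42.9,-6.4,6],"rot": [0,0,74.4],"gripper": 0},
    {"offset": [-42.9,-6.4,6],"rot": [0,0,74.4],"gripper": 0},
    {"offset": [-42.9,-6.4,6],"rot": [0,0,74.4],"gripper": 0},
    {"offset": [-42.9,-6.4,6],"rot": [0,0,74.4],"gripper": 0},
    {"offset": [-42.9,-6.4,6],"rot": [0,0,74.4],"gripper": 0},
    {"offset": [-42.9,-6.4,14.4],"rot": [0,0,74.4],"gripper": 0},
    {"offset": [-42.9,-6.4,14.4],"rot": [0,0,74.4],"gripper": 0}
  ]
}}

```text
time_s: 1.3
eef_pos: [569.2, 267.5, 157.7]
ee_rot: [-0.0, 0.745, 0.667, -0.001]
force: [0.4, -0.9, -1.2]
grip_width: -0.0
grip_force: 0.0
```

{"name": "step_arm", "arguments": {
  "plan": [
    {"offset": [0,0,0],"rot": [0,0,0],"gripper": 0},
    {"offset": [0,0,0],"rot": [0,0,0],"gripper": 0}
  ]
}}

```text
time_s: 1.5
eef_pos: [570.1, 267.9, 161.0]
ee_rot: [0.0, 0.745, 0.667, 0.0]
force: [0.0, 0.3, 2.3]
grip_width: -0.006
grip_force: 0.0
```

Run:
```python
from h import *
s=sense();print(s); print(Ro.from_quat(s['ee_rot'],scalar_first=True).as_matrix().round(3)); print(off([569.5,267,160]))
```

```text
{'time_s': 1.5, 'joints': array([2.53515929e-01, 6.73389256e-01, 1.32618726e+00, 7.64634738e-05,
       1.14153373e+00, 3.63069671e-01]), 'dq': array([-4.75657209e-04, -3.41472971e-02, -3.34234432e-02, -3.55349934e-05,
       -9.48100402e-04,  1.25545908e-03]), 'tau': array([-9.97596374e-02, -5.11056805e+01, -2.17125678e+01, -1.89646235e-03,
       -2.76169548e-02, -3.58729674e-03]), 'eef_pos': array([570.14335735, 267.87191936, 160.95887657]), 'ee_rot': array([7.98794388e-05, 7.44770528e-01, 6.67320613e-01, 2.30234790e-04]), 'force': array([0.02407149, 0.26549839, 2.2740485 ]), 'wrist_torque': array([-0.05486128,  0.01403415, -0.01135075]), 'grip_force': 0.0, 'grip_width': -0.005870745019943429}
[[ 0.109  0.994  0.   ]
 [ 0.994 -0.109  0.   ]
 [ 0.     0.    -1.   ]]
[-0.09 -0.05  0.1 ]
```

{"name": "step_arm", "arguments": {
  "plan": [
    {"offset": [0,0,2.0],"rot": [0,0,0],"gripper": 0},
    {"offset": [0,0,2.6],"rot": [0,0,0],"gripper": 0},
    {"offset": [0,0,3.0],"rot": [0,0,0],"gripper": 0},
    {"offset": [0,0,3.2],"rot": [0,0,0],"gripper": 0},
    {"offset": [0,0,3.2],"rot": [0,0,0],"gripper": 0},
    {"offset": [0,0,3.2],"rot": [0,0,0],"gripper": 0}
  ]
}}

```text
time_s: 2.1
eef_pos: [570.4, 267.7, 128.9]
ee_rot: [0.0, 0.745, 0.667, 0.001]
force: [-1.5, 0.8, 4.8]
grip_width: -0.0
grip_force: 2.0
```

Run:
```python
from h import *
c=cam('side'); cv2.imwrite('pics/p1.png',cv2.resize(c['color'][190:310,190:320,::-1],(650,600),interpolation=cv2.INTER_CUBIC))
c=cam('side')
for i in range(3): print(sense()['force'],sense()['eef_pos'],sense()['time_s'])
```

```text
[-0.43680602  1.44617857  4.57631158] [570.40478482 267.68414651 128.65742872] 2.2
[-0.43680602  1.44617857  4.57631158] [570.40478482 267.68414651 128.65742872] 2.2
[-0.43680602  1.44617857  4.57631158] [570.40478482 267.68414651 128.65742872] 2.2
```

View pics/p1.png

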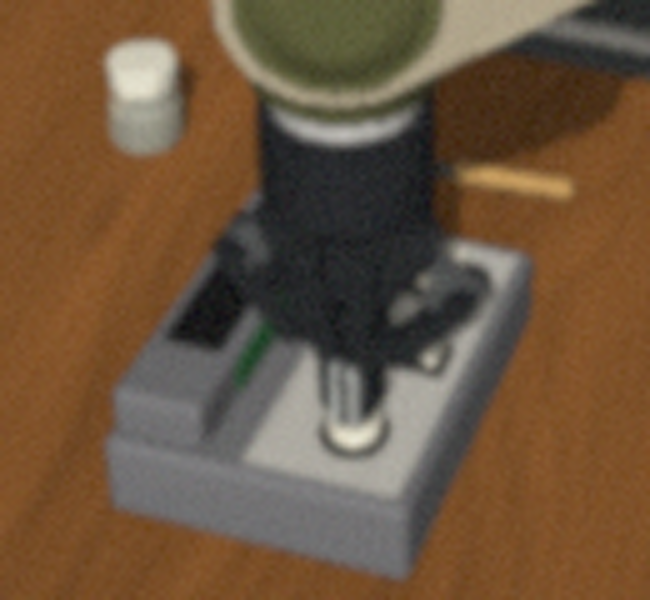

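The closed fingertips sit on the round key at (353,425), well centred, with about 4.7 N. I'll press further until the force shows the stop.

{"name": "step_arm", "arguments": {
  "plan": [
    {"offset": [0,0,0.2],"rot": [0,0,0],"gripper": 0},
    {"offset": [0,0,0.3],"rot": [0,0,0],"gripper": 0},
    {"offset": [0,0,0.3],"rot": [0,0,0],"gripper": 0},
    {"offset": [0,0,0.3],"rot": [0,0,0],"gripper": 0}
  ]
}}

```text
time_s: 2.6
eef_pos: [570.5, 267.7, 127.4]
ee_rot: [0.0, 0.745, 0.667, 0.001]
force: [-7.9, -0.3, 20.8]
grip_width: 0.001
grip_force: 10.2
```

Bottomed out at 20 N. Next I lift, cross to the square key and press to the same depth.

{"name": "step_arm", "arguments": {
  "plan": [
    {"offset": [0,0,-3.5],"rot": [0,0,0],"gripper": 0},
    {"offset": [0,0,-3.5],"rot": [0,0,0],"gripper": 0},
    {"offset": [-4,0,-3.5],"rot": [0,0,0],"gripper": 0},
    {"offset": [-8,0.1,-3.5],"rot": [0,0,0],"gripper": 0},
    {"offset": [-11.9,0.2,-3.5],"rot": [0,0,0],"gripper": 0},
    {"offset": [-11.9,0.2,-3.5],"rot": [0,0,0],"gripper": 0},
    {"offset": [-11.9,0.2,-3.5],"rot": [0,0,0],"gripper": 0}
  ]
}}

```text
time_s: 3.3
eef_pos: [559.1, 148.3, 159.5]
ee_rot: [-0.0, 0.746, 0.666, -0.0]
force: [0.3, 0.5, 1.6]
grip_width: 0.001
grip_force: 0.0
```

{"name": "step_arm", "arguments": {
  "plan": [
    {"offset": [0,0,2.0],"rot": [0,0,0],"gripper": 0},
    {"offset": [0,0,2.6],"rot": [0,0,0],"gripper": 0},
    {"offset": [0,0,3.0],"rot": [0,0,0],"gripper": 0},
    {"offset": [0,0,3.3],"rot": [0,0,0],"gripper": 0},
    {"offset": [0,0,3.5],"rot": [0,0,0],"gripper": 0},
    {"offset": [0,0,3.5],"rot": [0,0,0],"gripper": 0},
    {"offset": [0,0,3.5],"rot": [0,0,0],"gripper": 0}
  ]
}}

```text
time_s: 4.0
eef_pos: [558.8, 149.7, 127.4]
ee_rot: [-0.0, 0.745, 0.667, 0.0]
force: [-11.6, 1.0, 21.1]
grip_width: 0.001
grip_force: 10.8
```

Run:
```python
from h import *
c=cam('side'); cv2.imwrite('pics/p2.png',cv2.resize(c['color'][190:310,190:320,::-1],(650,600),interpolation=cv2.INTER_CUBIC))
print(sense())
```

```text
{'time_s': 4.05, 'joints': array([5.92044759e-02, 6.18054787e-01, 1.52786000e+00, 4.48025320e-04,
       9.95364481e-01, 1.68574743e-01]), 'dq': array([ 0.00065117, -0.00124935, -0.00036152,  0.00114899,  0.00059944,
        0.00043086]), 'tau': array([-2.15053841e+00, -3.96452773e+01, -2.05750394e+01, -3.13696023e-01,
       -2.93385297e+00, -9.16626268e-04]), 'eef_pos': array([558.83970409, 149.69743966, 127.36683095]), 'ee_rot': array([-4.96586718e-05,  7.44780028e-01,  6.67310010e-01,  2.39612548e-04]), 'force': array([-11.54383816,  -0.45205359,  22.54600408]), 'wrist_torque': array([0.13344417, 2.0063106 , 0.01520252]), 'grip_force': 10.784694062895142, 'grip_width': 0.001477497659194274}
```

View pics/p2.png

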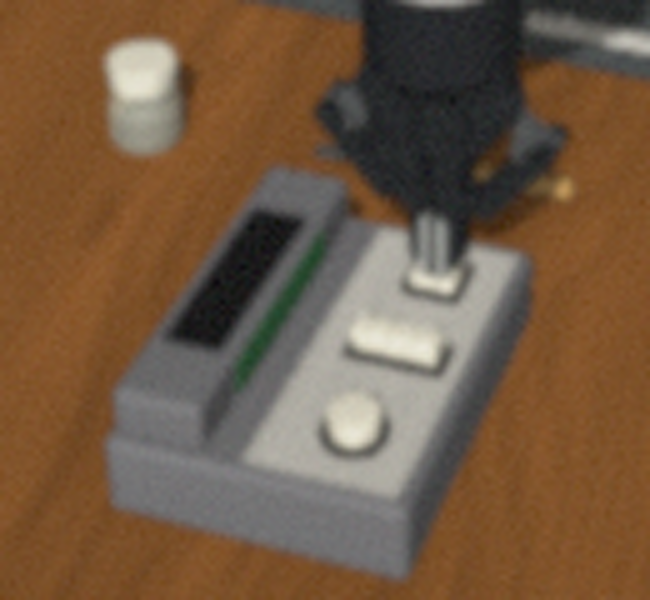

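The square key is pressed at (437,275), and the round key is back up at (355,420). Now the bar key.

{"name": "step_arm", "arguments": {
  "plan": [
    {"offset": [0,0,-3.5],"rot": [0,0,0],"gripper": 0},
    {"offset": [0,0,-3.5],"rot": [0,0,0],"gripper": 0},
    {"offset": [3,0,-3.5],"rot": [0,0,0],"gripper": 0},
    {"offset": [5.9,-0.1,-3.5],"rot": [0,0,0],"gripper": 0},
    {"offset": [5.9,-0.1,-3.5],"rot": [0,0,0],"gripper": 0},
    {"offset": [5.9,-0.1,-3.5],"rot": [0,0,0],"gripper": 0}
  ]
}}

```text
time_s: 4.65
eef_pos: [564.4, 208.0, 159.6]
ee_rot: [0.0, 0.745, 0.667, -0.0]
force: [-0.7, 0.0, 0.2]
grip_width: 0.0
grip_force: 0.0
```

{"name": "step_arm", "arguments": {
  "plan": [
    {"offset": [0,0,2.0],"rot": [0,0,0],"gripper": 0},
    {"offset": [0,0,2.6],"rot": [0,0,0],"gripper": 0},
    {"offset": [0,0,3.0],"rot": [0,0,0],"gripper": 0},
    {"offset": [0,0,3.3],"rot": [0,0,0],"gripper": 0},
    {"offset": [0,0,3.5],"rot": [0,0,0],"gripper": 0},
    {"offset": [0,0,3.5],"rot": [0,0,0],"gripper": 0},
    {"offset": [0,0,3.5],"rot": [0,0,0],"gripper": 0}
  ]
}}

```text
time_s: 5.35
eef_pos: [564.6, 207.1, 127.4]
ee_rot: [0.001, 0.745, 0.667, -0.0]
force: [-10.4, -5.2, 19.2]
grip_width: 0.0
grip_force: 9.6
```

Run:
```python
from h import *
c=cam('side'); cv2.imwrite('pics/p3.png',cv2.resize(c['color'][190:310,190:320,::-1],(650,600),interpolation=cv2.INTER_CUBIC))
```

```text
(no output)
```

View pics/p3.png

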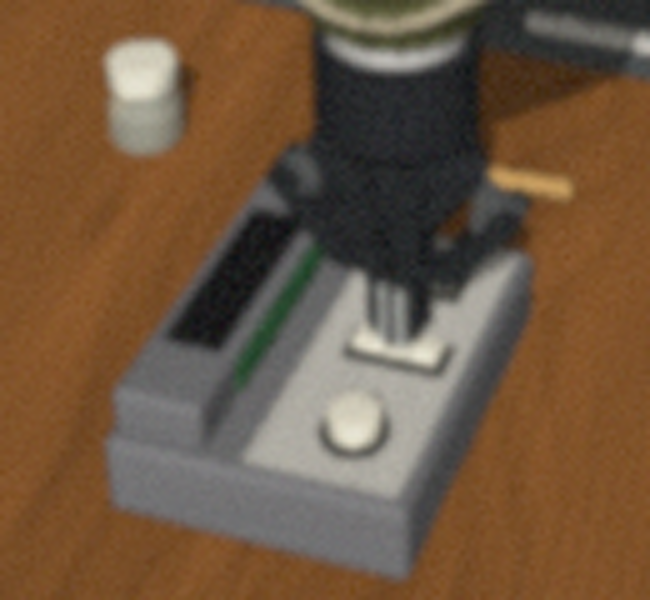

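The bar key is pressed centrally at (400,345). Now I lift, cross over the tester's handle and open the fingers to 5 cm.

{"name": "step_arm", "arguments": {
  "plan": [
    {"offset": [0,0,-5],"rot": [0,0,0],"gripper": 0},
    {"offset": [0,0,-9],"rot": [0,0,0],"gripper": 0},
    {"offset": [-43.9,-1.3,-9],"rot": [0,0,0],"gripper": 5},
    {"offset": [-43.9,-1.3,-9],"rot": [0,0,0],"gripper": 5},
    {"offset": [-43.9,-1.3,-9],"rot": [0,0,0],"gripper": 5},
    {"offset": [-43.9,-1.3,-9],"rot": [0,0,0],"gripper": 5},
    {"offset": [-43.9,-1.3,-9],"rot": [0,0,0],"gripper": 5},
    {"offset": [-43.9,-1.3,-9],"rot": [0,0,0],"gripper": 5},
    {"offset": [-43.9,-1.3,-9],"rot": [0,0,0],"gripper": 5},
    {"offset": [-43.9,-1.3,-9],"rot": [0,0,0],"gripper": 5},
    {"offset": [-43.9,-1.3,-9],"rot": [0,0,0],"gripper": 5},
    {"offset": [-43.9,-1.3,-9],"rot": [0,0,0],"gripper": 5}
  ]
}}

```text
time_s: 6.6
eef_pos: [502.4, -231.7, 215.2]
ee_rot: [0.001, 0.747, 0.665, -0.0]
force: [0.0, 1.5, -0.2]
grip_width: 0.586
grip_force: 0.0
```

{"name": "step_arm", "arguments": {
  "plan": [
    {"offset": [0,0,0],"rot": [0,0,0],"gripper": 5},
    {"offset": [0,0,0],"rot": [0,0,0],"gripper": 5}
  ]
}}

```text
time_s: 6.8
eef_pos: [503.4, -226.3, 215.1]
ee_rot: [0.0, 0.745, 0.667, 0.0]
force: [0.6, 0.0, -0.5]
grip_width: 0.59
grip_force: 0.0
```

Run:
```python
from h import *
s=sense(); print(s['joints'],s['eef_pos'],s['grip_width'],off([503.9,-227.3,113]))
print(Ro.from_quat(s['ee_rot'],scalar_first=True).as_matrix().round(3))
```

```text
[-6.34944860e-01  4.54231997e-01  1.53725116e+00  2.68388733e-04
  1.14994373e+00 -5.25412765e-01] [ 503.37929601 -226.33856776  215.0612226 ] 0.5898218159185689 [-0.09  0.06 10.21]
[[ 0.109  0.994  0.   ]
 [ 0.994 -0.109  0.   ]
 [ 0.     0.    -1.   ]]
```

{"name": "step_arm", "arguments": {
  "plan": [
    {"offset": [-0.1,0.1,4],"rot": [0,0,0],"gripper": 5},
    {"offset": [-0.1,0.1,7],"rot": [0,0,0],"gripper": 5},
    {"offset": [-0.1,0.1,9],"rot": [0,0,0],"gripper": 5},
    {"offset": [-0.1,0.1,10.2],"rot": [0,0,0],"gripper": 5},
    {"offset": [-0.1,0.1,10.2],"rot": [0,0,0],"gripper": 5},
    {"offset": [-0.1,0.1,10.2],"rot": [0,0,0],"gripper": 5}
  ]
}}

```text
time_s: 7.4
eef_pos: [504.6, -228.1, 113.8]
ee_rot: [0.001, 0.745, 0.667, 0.0]
force: [0.5, -0.3, -0.3]
grip_width: 0.584
grip_force: 0.0
```

{"name": "step_arm", "arguments": {
  "plan": [
    {"offset": [0,0,0],"rot": [0,0,0],"gripper": 0.8},
    {"offset": [0,0,0],"rot": [0,0,0],"gripper": 0.8},
    {"offset": [0,0,0],"rot": [0,0,0],"gripper": 0.8},
    {"offset": [0,0,0],"rot": [0,0,0],"gripper": 0.8},
    {"offset": [0,0,0],"rot": [0,0,0],"gripper": 0.8},
    {"offset": [0,0,0],"rot": [0,0,0],"gripper": 0.8},
    {"offset": [0,0,0],"rot": [0,0,0],"gripper": 0.8}
  ],
  "squeeze": 50
}}

```text
time_s: 8.1
eef_pos: [504.8, -228.6, 113.8]
ee_rot: [0.001, 0.745, 0.667, 0.001]
force: [2.6, 2.2, 6.5]
grip_width: 0.143
grip_force: 48.9
```

Run:
```python
from h import *
s=sense(); print(s['eef_pos'],s['grip_width']*85.4,s['grip_force'],s['force'],s['wrist_torque'])
c=cam('side'); cv2.imwrite('pics/g1.png',cv2.resize(c['color'][110:230,260:400,::-1],(700,600),interpolation=cv2.INTER_CUBIC))
```

```text
[ 504.78953921 -228.55141807  113.83849246] 12.250462795177935 48.91111493110657 [2.62232005 2.15233475 6.46828823] [ 0.27402289 -0.54238463 -0.05290463]
```

View pics/g1.png

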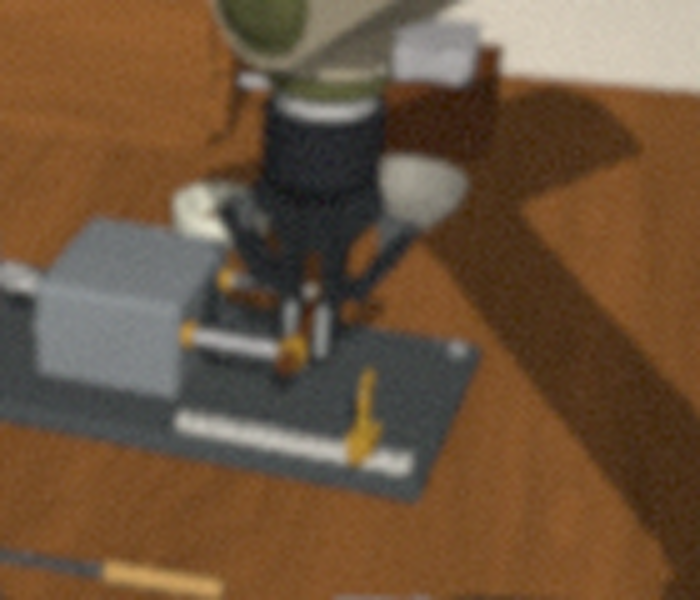

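The bar is gripped, with both pads around it at (310,330), 12 mm opening and 49 N. I'll pull slowly, stopping short of the mark.

{"name": "step_arm", "arguments": {
  "plan": [
    {"offset": [0,-0.6,0],"rot": [0,0,0],"gripper": 0.8},
    {"offset": [0,-1.2,0],"rot": [0,0,0],"gripper": 0.8},
    {"offset": [0,-1.8,0],"rot": [0,0,0],"gripper": 0.8},
    {"offset": [0,-2.4,0],"rot": [0,0,0],"gripper": 0.8},
    {"offset": [0,-3.0,0],"rot": [0,0,0],"gripper": 0.8},
    {"offset": [0,-3.6,0],"rot": [0,0,0],"gripper": 0.8},
    {"offset": [0,-4.2,0],"rot": [0,0,0],"gripper": 0.8},
    {"offset": [0,-4.6,0],"rot": [0,0,0],"gripper": 0.8},
    {"offset": [0,-5.0,0],"rot": [0,0,0],"gripper": 0.8},
    {"offset": [0,-5.0,0],"rot": [0,0,0],"gripper": 0.8},
    {"offset": [0,-5.0,0],"rot": [0,0,0],"gripper": 0.8}
  ]
}}

```text
time_s: 9.25
eef_pos: [455.6, -222.8, 113.9]
ee_rot: [0.002, 0.745, 0.667, 0.001]
force: [7.7, 4.9, 5.2]
grip_width: 0.145
grip_force: 49.0
```

```bash
cat > m.py <<'E'
from h import *
import sys
s=sense(); print(s['eef_pos'],s['grip_width']*85.4,s['grip_force'],s['force'],s['time_s'])
yaw=np.radians(-6.3); X=np.array([np.cos(yaw),np.sin(yaw)]);Y=np.array([-X[1],X[0]]);bc=np.array([503.9,-227.3])
f=lambda p:((p[:2]-bc)@X,(p[:2]-bc)@Y)
print('tcp',np.round(f(s['eef_pos']),1))
# gold blobs averaged over several frames, in each view
for n,zz in(('top',(66,60,29)),('side',(66,60,76))):
    cs=[cam(n) for _ in range(3)]; c=cs[0]; im=np.mean([k['color'] for k in cs],0).astype(np.uint8)
    h=cv2.cvtColor(im,cv2.COLOR_RGB2HSV); m=((h[...,0]>16)&(h[...,0]<32)&(h[...,1]>130)&(h[...,2]>100)).astype(np.uint8)
    P=np.median([cloud(k) for k in cs],0)
    k,l,st,ce=cv2.connectedComponentsWithStats(m)
    for i in range(1,k):
        t=np.array(f(ray(c,*ce[i],60)))
        if 3<st[i,4]<80 and -110<t[0]<20 and abs(t[1])<130: print(n,st[i],ce[i].round(1),*[np.round(f(ray(c,*ce[i],z)),1) for z in zz])
    g=(P[...,2]>42)&(P[...,2]<80)&(m>0)
    q=np.array([[*f(p),p[2]] for p in P[g]]); q=q[(abs(q[:,0]+40)<45)&(abs(q[:,1])<105)]
    for lo,hi in((65,100),(25,60),(-60,-25)):
        r=q[(q[:,1]>lo)&(q[:,1]<hi)]
        if len(r): print(n,'gold depth pts y',lo,hi,len(r),np.median(r,0).round(1),np.mean(r,0).round(1),r[:,0].std().round(1))
    cv2.imwrite(f'pics/{sys.argv[1]}_{n}.png',cv2.resize(im[110:230,260:400,::-1] if n=='side' else im[180:280,300:400,::-1],(700,600),interpolation=cv2.INTER_CUBIC))
E
python3 m.py a
```

```text
[ 455.58582135 -222.80638835  113.87809047] 12.422841812495925 49.02121961116791 [7.7425234  4.85872691 5.20560034] 9.25
tcp [-48.5  -0.8]
top [314 245  10   5  36] [318.7 246.7] [-56.8  88.2] [-56.9  87.5] [-57.4  84.1]
top [330 244   4   4  14] [331.4 245.5] [-49.1  45. ] [-49.1  44.2] [-49.5  39.8]
top gold depth pts y 65 100 7 [-56.4  83.2  73.7] [-55.8  82.7  68.8] 1.3
top gold depth pts y 25 60 13 [-47.7  46.5  68.2] [-48.9  45.7  67.6] 3.8
side gold depth pts y 65 100 25 [-59.   86.8  64.7] [-58.4  84.5  62.8] 1.5
side gold depth pts y 25 60 21 [-52.   45.   64.4] [-52.2  43.3  63.9] 4.0
```

View pics/a_side.png

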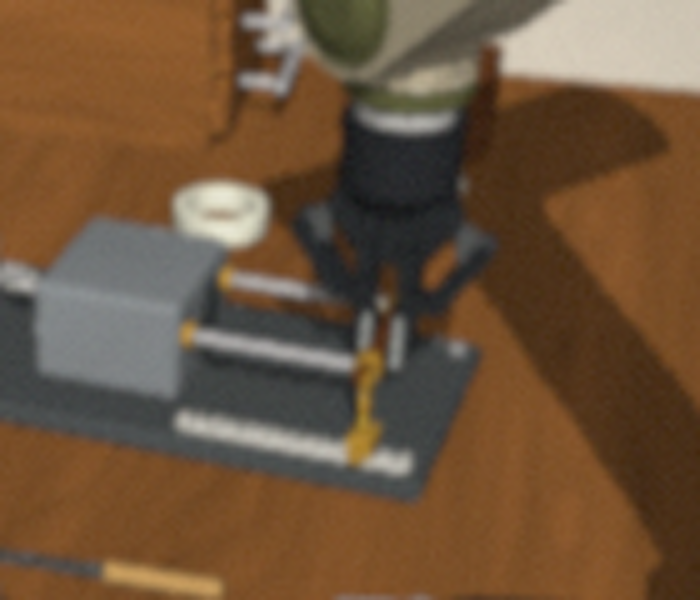

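The side view shows the bar's near end just before the blade, at (370,360). Measured remaining distance is about 7 mm, so I'll pull 5 mm more and re-measure.

{"name": "step_arm", "arguments": {
  "plan": [
    {"offset": [0,-0.2,0],"rot": [0,0,0],"gripper": 0.8},
    {"offset": [0,-0.4,0],"rot": [0,0,0],"gripper": 0.8},
    {"offset": [0,-0.5,0],"rot": [0,0,0],"gripper": 0.8},
    {"offset": [0,-0.5,0],"rot": [0,0,0],"gripper": 0.8},
    {"offset": [0,-0.5,0],"rot": [0,0,0],"gripper": 0.8}
  ]
}}

```text
time_s: 10.05
eef_pos: [450.7, -222.3, 113.9]
ee_rot: [0.002, 0.745, 0.667, 0.001]
force: [9.9, 3.3, 4.5]
grip_width: 0.14
grip_force: 49.1
```

```bash
python3 m.py b
```

```text
[ 450.74694499 -222.25072166  113.85800848] 11.915112119735342 49.058085680007935 [9.89574693 3.34455305 4.53603241] 10.05
tcp [-53.4  -0.8]
top [314 245  10   5  36] [318.7 246.7] [-56.8  88.2] [-56.9  87.5] [-57.4  84.1]
top [330 246   4   3  11] [331.4 246.9] [-53.9  44.6] [-54.   43.8] [-54.4  39.4]
top gold depth pts y 65 100 8 [-56.6  83.9  73.9] [-56.   83.3  69.1] 1.3
top gold depth pts y 25 60 10 [-54.1  45.7  67. ] [-53.9  45.4  67.2] 2.9
side gold depth pts y 65 100 24 [-58.4  85.8  65.9] [-58.3  84.5  63.5] 1.2
side gold depth pts y 25 60 23 [-57.1  47.   64. ] [-56.4  45.3  63.6] 3.8
```

View pics/b_top.png

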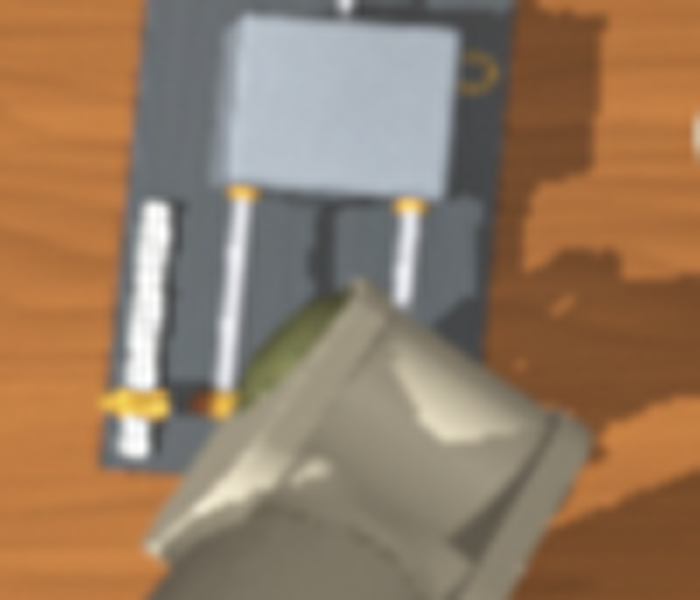

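The top view shows the bar at (222,405) almost level with the marker at (137,403). Allowing for the tester's turn, 2–3 mm remain by both views, so I'll pull 2 mm more.

{"name": "step_arm", "arguments": {
  "plan": [
    {"offset": [0,-0.1,0],"rot": [0,0,0],"gripper": 0.8},
    {"offset": [0,-0.2,0],"rot": [0,0,0],"gripper": 0.8},
    {"offset": [0,-0.2,0],"rot": [0,0,0],"gripper": 0.8},
    {"offset": [0,-0.2,0],"rot": [0,0,0],"gripper": 0.8},
    {"offset": [0,-0.2,0],"rot": [0,0,0],"gripper": 0.8}
  ]
}}

```text
time_s: 10.85
eef_pos: [448.8, -222.0, 113.9]
ee_rot: [0.002, 0.745, 0.667, 0.001]
force: [9.4, 5.8, 5.5]
grip_width: 0.141
grip_force: 49.0
```

```bash
python3 m.py c
```

```text
[ 448.81356832 -222.03013611  113.88300806] 12.07623430504949 49.040746092796326 [9.40455409 5.80464315 5.50046885] 10.85
tcp [-55.3  -0.8]
top [314 245  10   5  36] [318.7 246.7] [-56.8  88.2] [-56.9  87.5] [-57.4  84.1]
top [330 246   4   4  14] [331.3 247.4] [-55.4  44.8] [-55.5  43.9] [-56.   39.6]
top gold depth pts y 65 100 8 [-56.6  84.1  75. ] [-56.   83.5  70.4] 1.3
top gold depth pts y 25 60 13 [-54.3  45.9  66.4] [-55.   45.1  66.4] 3.7
side gold depth pts y 65 100 25 [-58.7  88.2  64.9] [-58.5  85.3  63.3] 1.3
side gold depth pts y 25 60 21 [-59.9  45.5  65.2] [-59.4  43.3  64.3] 3.6
```

Both views now put the bar within about 1 mm of the blade (top 1.4 mm before, side 0.9 mm past), and the grip is steady.

```bash
python3 -c "
from rig import *
print(finish_job())"
```

```text
the job is handed in; nothing more can be done
None
```

I pressed the round, square and bar keys fully in that order, then pulled the bar out to within about 1 mm of the brass marker by both cameras, and handed the job in at about 11 s with the arm still holding it there.

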